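# Refit the speed knob on a desk fan

## Robot

A 6-joint arm with a two-finger parallel gripper is mounted at the origin on the work surface. World frame = base frame: x ahead of the robot, y to its left, z up, the work surface at z = 0. Lengths are in m, angles in rad, forces in N, time in s.
With the tool pointing down it reaches from about 0.25 to 0.8 m from the base axis. Payload 8.5 kg.
Tool frame: the origin (TCP) lies midway between the tips of the shut fingers; the grasp point (between the pads) lies 19 mm behind it; z points along the fingers, y is the line along which they close (so a half turn about z gives the same grasp; the last joint's range is limited). The gripper opens to 85 mm and grips with 20 to 120 N. Pads are 22 mm wide; open, the fingers measure 114 mm over their backs; the gripper's body (76 mm by 85 mm) begins 54 mm behind the grasp point. The pads swing forward as they close: fully open they stand 13 mm farther back than shut.
Start: joints at [1.229, 0.238, -0.013, 1.319, 0, 1.571], TCP at [0.176, 0.495, 0.231] pointing down, gripper open.
Joint ranges: [-2.66, 2.66], [-1.03, 1.9], [-1.14, 1.46], [-1.82, 2.27], [-1.45, 1.34], [-3.14, 3.14]. Speed limits (rad/s): [2.22, 2.22, 2.79, 3.14, 3.14, 3.14].

## Interface

Orientations are given as a rotation vector (axis times angle).
In Python, from workcell import telemetry, eyes, job gives the robot as it stands. The module is installed in compiled form; this text tells all that it offers.
- The arm moves only by the shell command python3 -m pendant 'ROWS' [FORCE]. ROWS is JSON, a list of rows, each a list of 7 numbers: the shift along the world's x, y, z each as a share of 300 mm, from -1 to 1, then the turn, a rotation vector about the world's x, y, z each as a share of 360 degrees, from -1 to 1, then the closure, from -1 (fully open) to 1 (shut). In form: [[dx, dy, dz, wx, wy, wz, fingers], ...]. A call has 1 to 20 rows; each row is the pose to reach, as a shift and turn from the pose commanded when the call began, turning the shorter way round; what a row does not reach only later rows make up. A row lasts 1/12 s, in which the tool goes at most 41.7 mm and 7.16 degrees, less where a joint would pass 70% of its speed; a pose out of reach is approached as far as the arm can. A call with a number of a shift or a turn outside -1 to 1 is refused whole. A call with a gripper value outside its range is refused whole. The fingers move at their own pace and stop on an object; FORCE is the grip in N (left out, the last holds). Time passes only in rows, so rows that repeat a pose let the fingers close. It gives the time, the measured TCP pose, the force, the opening and the grip force at its end, in the units of the state.
- telemetry.observe(): the state, without advancing time (a new reading comes with each control period).
- eyes.snapshot(name): name is "scene" or "top" or "wrist"; returns the picture (420x560x3 uint8, red, green, blue); there is no depth.
- eyes.calibration(name): a dict with "intrinsics" (3x3 intrinsics, pixels), "dist" ([k1, k2, p1, p2, k3] as OpenCV has them; the pictures are not rectified), "pose" (4x4, takes a point from camera to world coordinates). Camera axes: x right, y up, looking along -z (the intrinsics and any distortion apply to the point x, -y, -z); pixel columns grow to the right and rows downward; lengths in m; the calibration is good to about 2 mm. A picture is of the moment at which its call begins: read the wrist's pose just before it. calibration takes no time and is no camera call; for the wrist camera it gives the pose at the moment of the call.
- job.finish_job(): hands the job in; it is judged then, once.
The state is a dict: "t": time; "q": joint angles; "qd": joint speeds; "tau": joint torques, N m; "position": TCP position; "tool_rot": TCP orientation; "ft_force": force on the tool from outside, world axes, zero at the start; "wrist_torque": the same for the moment, N m; "grip_width": opening from 0.0 (shut) to 1.0 (fully open); "grasp_force": force on a finger pad.
Only numpy, scipy, OpenCV 4.12 (cv2) and the standard library are available. Lean on these libraries where they do the work, as an engineer would, in place of code of your own. Each camera call takes 0.05 s, during which the arm holds its last target. There are 200 camera calls.

## Task

Flip the desk fan's toggle switch off first; then take its loose black speed knob from the copper tray, turn it so that its D-shaped bore matches the D-shaped spindle on the fan's base, and push it fully home on the spindle. Finish still holding the knob pushed in against the spindle's spring, well past half of its travel: do not let go. Leave the other things on the dresser where they stand.

Things in the scene. Friction and masses are not known exactly. Their poses are not given: they have to be found in the camera images.
- fan: White desk fan, fixed. Origin: centre of the underside of its base, 280 (x) by 220 (y) by 50 mm high. The deck on top carries the controls on its -x (front) part: toggle at x -80, y +60 mm, spindle at x -80, y -45 mm. The column and the round caged head (244 mm across, top 357 mm above the dresser) stand on the +x part, behind x = +69 mm.
- toggle (a joint): Angle of the fan's toggle switch in rad: -0.45 leaning towards the spindle (the fan's -y; green mark) is ON, +0.45 leaning away from the spindle (the fan's +y; red mark) is OFF. Top-heavy: past the middle it falls to either end; about 0.5 N at the tip moves it. Starts ON.
- toggle_pivot (a point): Pivot of the toggle, 52 mm above the dresser, on the fan's frame (axes as the fan's). The lever swings in the fan's y-z plane.
- toggle_tip (a point): Centre of the 12 mm red ball at the end of the toggle's steel lever (8 mm thick), 32 mm from the pivot.
- spindle_tip (a point): Centre of the top of the fan's upright brass D-shaped spindle: 14 mm across, flat 3.5 mm from the axis, top edge chamfered 2.5 mm; it rises 28 mm from a black collar on the deck (top 78 mm above the dresser when not pressed). x axis: level, out of the flat (a white tick on the collar points the same way); z up. It turns only stiffly (0.15 N m).
- spindle (a joint): How far the spindle is pushed down, in m: 0 free, 0.008 at its stop. Spring: 3 N to start, 1 N more per mm.
- knob: Loose black plastic knob, 40 g, underside down in the tray. Origin: centre of its underside. Round skirt 44 mm across, 20 mm high; on it a grip bar 12 mm thick (y), 38 mm long (x), from 20 to 42 mm above the underside. A white pointer line on the bar points to its +x. It goes on the spindle when its x axis points as spindle_tip's x axis, within about 8 degrees.
- knob_bore (a point): Centre of the closed end of the D-shaped bore in the knob's underside: 16 mm above the underside, on the knob's axis; axes as the knob's. The bore is 1 mm wider all round than the spindle; its flat is on the +x side. It meets spindle_tip when the knob is fully on; the underside then clears the deck by 12 mm, by 4 mm with the spindle at its stop.
- tray: Copper-tone tray, 160 (x) by 240 (y) by 12 mm high, wall and floor 4 mm, loose. Origin: centre of its underside.
- earring_tree: White ceramic earring tree, foot 90 mm across, 206 mm high. Origin under its centre. Leave alone.
- decanter: Clear glass stoppered decanter, 88 mm across, 217 mm high. Origin under its centre. Leave alone.
- hairbrush: Rubberwood hairbrush lying bristles down, about 215 mm long (its x) by 62 mm, 28 mm high. Origin under its middle. Leave alone.
- spectacle_case: Closed navy spectacle case, 60 (x) by 160 (y) by 43 mm. Origin under its centre. Leave alone.
- cream_jar: White jar with brass-coloured lid, 64 mm across, 50 mm high. Origin under its centre. Leave alone.

How it is judged:
By the outcome, as a careful person would: the job done as asked, in the order asked, and still so for the second after the job is handed in, while the arm keeps its last pose, push and grip.
It also fails if it takes over 58 s, if anything falls off the work surface, if the arm or the gripper's body presses on something with over 40 N, if the wrist force passes 120 N, or if a joint passes its speed limit or range.

## Working session

There is one attempt and no reset: what is moved stays moved. The work goes in short steps, Python scripts to look and compute and a shell command to move; the robot and the scene stay as the last step left them, time stands still between calls to the robot, and variables do not carry over. Pictures are saved under pics/ and viewed, at most 11 in all, crops included, and the job is handed in when it is done.

```bash
mkdir -p pics
cat > h.py <<'E'
import numpy as np, cv2
from workcell import telemetry, eyes, job
def snap(n,f=None):
    c=eyes.calibration(n); im=eyes.snapshot(n)
    if f: cv2.imwrite(f'pics/{f}.png',im[:,:,::-1])
    return im,c
def ray(c,uv):
    p=cv2.undistortPoints(np.array(uv,float).reshape(-1,1,2),c['intrinsics'],np.array(c['dist'])).reshape(-1,2)
    T=np.array(c['pose']); d=np.c_[p[:,0],-p[:,1],-np.ones(len(p))]@T[:3,:3].T
    return T[:3,3],d
def onz(c,uv,z):
    o,d=ray(c,uv); return o+d*((z-o[2])/d[:,2])[:,None]
def proj(c,P):
    T=np.array(c['pose']); q=(np.atleast_2d(P)-T[:3,3])@T[:3,:3]; q=q*[1,-1,-1]
    return cv2.projectPoints(q,np.zeros(3),np.zeros(3),np.array(c['intrinsics']),np.array(c['dist']))[0].reshape(-1,2)
E
python3 - <<'E'
from h import *
np.set_printoptions(precision=3,suppress=True)
for n in ('scene','top','wrist'):
    im,c=snap(n,n+'0'); print(n,np.array(c['pose']),c['intrinsics'][0][0])
a=np.hstack([cv2.imread(f'pics/{n}0.png') for n in('scene','top')]);print(a.shape)
s=telemetry.observe();print(s['t'],s['position'],s['tool_rot'],s['grip_width'])
E
```

```text
scene [[ 0.782 -0.514  0.352  0.893]
 [ 0.623  0.639 -0.451 -0.408]
 [ 0.007  0.572  0.82   0.813]
 [ 0.     0.     0.     1.   ]] 385.35354501179177
top [[-0.003  0.988 -0.152  0.456]
 [-1.    -0.007 -0.022 -0.013]
 [-0.023  0.152  0.988  0.944]
 [ 0.     0.     0.     1.   ]] 401.440206857486
wrist [[ 0.335 -0.906 -0.261  0.108]
 [ 0.942  0.321  0.094  0.518]
 [-0.002 -0.277  0.961  0.375]
 [ 0.     0.     0.     1.   ]] 365.7999112136604
(420, 1120, 3)
0.15 [0.176 0.494 0.231] [-0.534 -3.096  0.002] 0.9961435991153845
```

View pics/top0.png

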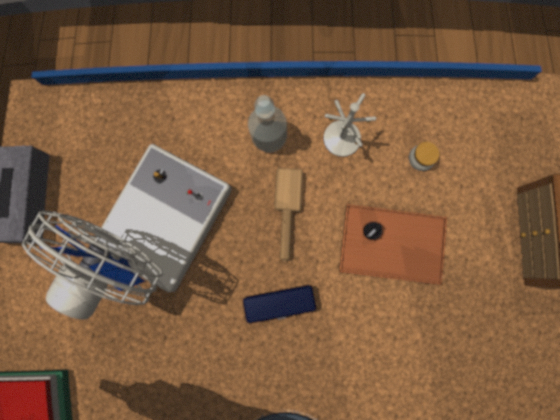

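View pics/scene0.png

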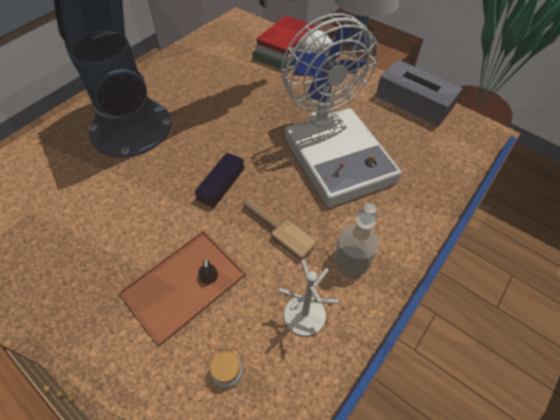

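The top view shows the fan at the left: spindle near (159,175), toggle near (193,192). The knob is at (372,231), in the tray. The scene view has the knob at (207,272), the toggle at (338,170) and the spindle at (372,160). I'll enlarge these.

Run:
```python
import cv2,numpy as np
t=cv2.imread('pics/top0.png');s=cv2.imread('pics/scene0.png')
f=lambda i,x,y,w,h:cv2.resize(i[y:y+h,x:x+w],(400,300),interpolation=cv2.INTER_CUBIC)
cv2.imwrite('pics/crops.png',np.vstack([np.hstack([f(t,140,150,80,60),f(t,352,216,40,30)]),np.hstack([f(s,310,135,80,60),f(s,187,255,40,30)])]))
```

```text
(no output)
```

View pics/crops.png

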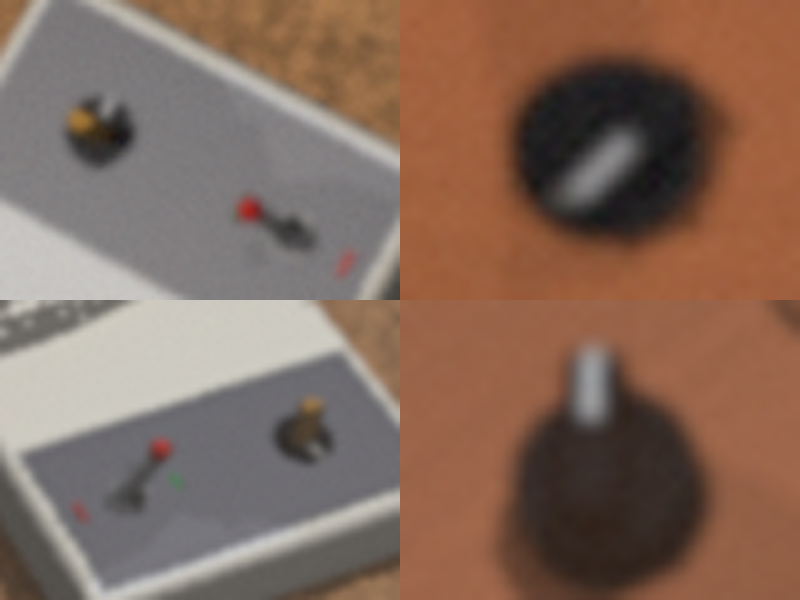

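Run:
```python
from h import *
np.set_printoptions(precision=4,suppress=True)
ct=eyes.calibration('top');cs=eyes.calibration('scene')
def tri(a,b):
    o1,d1=ray(ct,a);o2,d2=ray(cs,b);d1=d1[0];d2=d2[0]
    t=np.linalg.lstsq(np.c_[d1,-d2],o2-o1,rcond=None)[0];p,q=o1+d1*t[0],o2+d2*t[1]
    return (p+q)/2,np.linalg.norm(p-q)
print('ball',tri((189.8,192),(342.2,165)))
print('tip',tri((156.4,174.4),(372.4,156.4)), onz(ct,[(156.4,174.4)],.078),onz(cs,[(372.4,156.4)],.078))
print('collar/tick', onz(ct,[(160,176.4),(161.8,170.6)],.055),onz(cs,[(370.6,162),(373.2,165.4)],.055))
print('deck corners top cam', onz(ct,[(152,147),(230,186)],.05))
print('pointer top',onz(ct,[(375.7,229),(368.3,236.3)],.046),'scene',onz(cs,[(206.2,259.7),(206.2,267.5)],.046))
for n,c in(('top',ct),('scene',cs)):
    im=cv2.imread(f'pics/{n}0.png'); m=(im.max(2)<75).astype(np.uint8)
    k,l,st,ce=cv2.connectedComponentsWithStats(m)
    for i in range(1,k):
        if 80<st[i,4]<700: print(n,st[i],ce[i],onz(c,[ce[i]],.02))
```

```text
ball (array([0.6173, 0.2091, 0.0779]), np.float64(0.0005048539610342057))
tip (array([0.6601, 0.2896, 0.0717]), np.float64(0.0013159157062950667)) [[0.6581 0.2869 0.078 ]] [[0.6624 0.2843 0.078 ]]
collar/tick [[0.6586 0.2861 0.055 ]
 [0.6723 0.2825 0.055 ]] [[0.6617 0.2853 0.055 ]
 [0.6733 0.2793 0.055 ]]
deck corners top cam [[0.731  0.3108 0.05  ]
 [0.6354 0.1234 0.05  ]]
pointer top [[ 0.5355 -0.2052  0.046 ]
 [ 0.5193 -0.188   0.046 ]] scene [[ 0.5231 -0.1913  0.046 ]
 [ 0.5367 -0.2051  0.046 ]]
top [258 132  29  20 205] [272.9122 143.9122] [[0.7432 0.0268 0.02  ]]
top [  0 168  14  50 532] [  5.2462 190.9398] [[0.6358 0.706  0.02  ]]
top [518 176  35  18 189] [535.8783 184.3122] [[ 0.6421 -0.6124  0.02  ]]
top [364 222  19  18 232] [372.8233 230.2716] [[ 0.5349 -0.204   0.02  ]]
top [ 64 246  37  18 185] [ 79.0162 253.4703] [[0.4814 0.4907 0.02  ]]
top [106 252  25  16 140] [118.6929 259.2571] [[0.4688 0.39   0.02  ]]
top [525 277  35  11 293] [542.9488 282.0273] [[ 0.4074 -0.6097  0.02  ]]
top [211 395  49  25 363] [235.9284 409.4463] [[0.1344 0.1099 0.02  ]]
top [256 413  56   7 265] [279.9434 416.3094] [[0.1203 0.0117 0.02  ]]
scene [328  29  13  12  96] [335.375   34.5208] [[0.2172 0.7978 0.02  ]]
scene [343  28  18  10 129] [349.5891  31.6667] [[0.2476 0.8503 0.02  ]]
scene [258  41  27  13 110] [271.0182  47.0545] [[0.0835 0.5773 0.02  ]]
scene [329  42  27  13 173] [341.6763  46.9827] [[0.2813 0.742  0.02  ]]
scene [253  50  29  20 299] [267.1237  59.3512] [[0.1214 0.5091 0.02  ]]
scene [323  56  15  14  95] [329.7158  63.6737] [[0.3057 0.6274 0.02  ]]
scene [403  72  37  20 224] [421.4688  81.2455] [[0.5989 0.7459 0.02  ]]
scene [199 263  18  21 269] [207.4089 274.1933] [[ 0.5385 -0.2085  0.02  ]]
scene [333 321  64  99 132] [364.3788 370.0682] [[ 0.9251 -0.165   0.02  ]]
scene [540 377  20  43 389] [553.3907 405.2905] [[1.2587 0.003  0.02  ]]
```

View pics/wrist0.png

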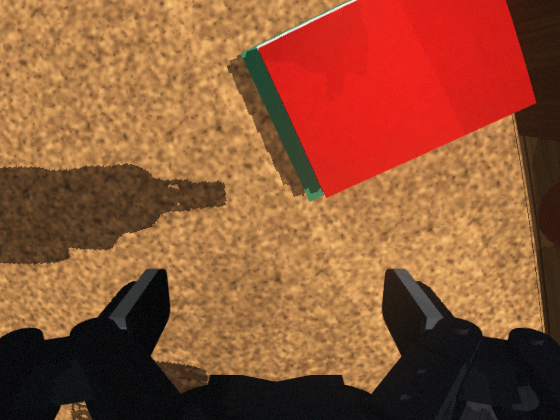

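The wrist view shows only the red book and the fingers. In the world frame:
- Fan yaw is about 153°.
- Spindle is near (0.660, 0.287).
- Toggle ball is near (0.618, 0.207).
- Knob is near (0.536, −0.206), pointing about 133°.

I'll raise the arm over the fan head and turn so that tool x lies along the fan's +y.

```bash
python3 -m pendant '[[0,0,0.7,0,0,0.23,1],[0,0,0.7,0,0,0.23,1],[0,0,0.7,0,0,0.23,1],[0,0,0.7,0,0,0.23,1],[0,0,0.7,0,0,0.23,1],[1,-0.6,0.7,0,0,0.23,1],[1,-0.6,0.7,0,0,0.23,1],[1,-0.6,0.7,0,0,0.23,1],[1,-0.6,0.7,0,0,0.23,1],[1,-0.6,0.7,0,0,0.23,1],[1,-0.6,0.7,0,0,0.23,1],[1,-0.6,0.7,0,0,0.23,1],[1,-0.6,0.7,0,0,0.23,1],[1,-0.6,0.7,0,0,0.23,1],[1,-0.6,0.7,0,0,0.23,1]]' 40; python3 -c "
from h import *
s=telemetry.observe();print(s['q'],s['position'],s['tool_rot'])"
```

```text
t: 1.4
position: [0.4806, 0.3112, 0.4396]
tool_rot: [1.64, -2.678, 0.003]
ft_force: [1.0, 0.5, -0.2]
grip_width: -0.003
grasp_force: 0.0
[ 5.75606396e-01  3.73280507e-01  7.17224550e-01  1.91637220e+00
 -1.82159229e-03 -5.23554481e-01] [0.48061675 0.3112093  0.43961891] [ 1.64012048 -2.67762047  0.00292561]
```

```bash
python3 -m pendant '[[0.6,-0.08,0,0,0,0,1],[0.6,-0.08,0,0,0,0,1],[0.6,-0.08,0,0,0,0,1],[0.6,-0.08,0,0,0,0,1],[0.6,-0.08,0,0,0,0,1],[0.6,-0.08,-0.8,0,0,0,1],[0.6,-0.08,-0.8,0,0,0,1],[0.6,-0.08,-0.8,0,0,0,1],[0.6,-0.08,-0.8,0,0,0,1],[0.6,-0.08,-0.8,0,0,0,1],[0.6,-0.08,-0.8,0,0,0,1],[0.6,-0.08,-0.8,0,0,0,1],[0.6,-0.08,-0.8,0,0,0,1]]'; python3 -c "
from h import *
snap('wrist','w1')"
```

```text
t: 2.48
position: [0.6524, 0.2891, 0.1923]
tool_rot: [1.64, -2.665, -0.003]
ft_force: [0.3, 0.0, -1.4]
grip_width: 0.001
grasp_force: 0.0
```

View pics/w1.png

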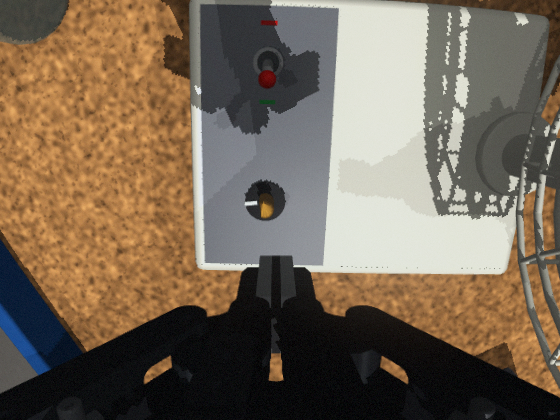

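The wrist view is clear: toggle ball at (267,79), red mark (268,23), green mark (267,102), collar centre about (265,201), and its tick pointing left at (250,203). Now I'll measure these.

Run:
```python
from h import *
np.set_printoptions(precision=4,suppress=True)
c=eyes.calibration('wrist'); im=cv2.imread('pics/w1.png').astype(int); b,g,r=im[...,0],im[...,1],im[...,2]
cen=lambda m,x0,x1,y0,y1:(lambda p:p.mean(0)[::-1]+[x0,y0])(np.argwhere(m[y0:y1,x0:x1]))
ball=cen((r>110)&(g<70)&(b<70),255,280,65,92)
tick=cen((im.min(2)>150),240,262,195,212)
gold=(r>110)&(b<110)&(r-b>50); tip=cen(gold,255,285,190,225)
col=((im.max(2)<70)|gold)[178:224,242:290].astype(np.uint8)
cn=max(cv2.findContours(col,0,1)[0],key=cv2.contourArea); (cx,cy),rad=cv2.minEnclosingCircle(cn); cc=(cx+242,cy+178)
e=[(r[y,190:215].astype(int)).tolist() for y in (40,)]
xs=[]
for y in range(125,255,5):
    row=(im[y,:,:].mean(1)); k=np.argmax(np.diff(row[320:345]))+320.5; xs.append((k,y))
P=onz(c,xs,.05); v=np.linalg.svd(P[:,:2]-P[:,:2].mean(0))[2][0]; print('fan y yaw',np.degrees(np.arctan2(v[1],v[0]))%180+180)
print('px',ball,tick,tip,cc,rad)
print('ball',onz(c,[ball],.081),'tip',onz(c,[tip],.078),'collar top?',[onz(c,[cc],z)[0] for z in(.05,.055,.06)])
for z in(.05,.055,.06):
  d=(onz(c,[tick],z)-onz(c,[cc],z))[0]; print('tick',d,np.degrees(np.arctan2(d[1],d[0])))
cv2.imwrite('pics/w1c.png',np.hstack([cv2.resize(im[180:230,240:290].astype(np.uint8),(400,400),interpolation=cv2.INTER_CUBIC),cv2.resize(im[50:100,240:290].astype(np.uint8),(400,400),interpolation=cv2.INTER_CUBIC)]))
s=telemetry.observe();print(s['position'])
```

```text
fan y yaw 241.54766426227755
px [268.5  76. ] [250.5333 202.8444] [265.6978 210.3022] (264.6549301147461, 199.5422534942627) 20.421480178833008
ball [[0.6148 0.207  0.081 ]] tip [[0.6598 0.2907 0.078 ]] collar top? [array([0.6605, 0.289 , 0.05  ]), array([0.6599, 0.2879, 0.055 ]), array([0.6592, 0.2868, 0.06  ])]
tick [ 0.0116 -0.0027  0.    ] -13.3212139643658
tick [ 0.0114 -0.0027  0.    ] -13.321213964366038
tick [ 0.0112 -0.0027  0.    ] -13.321213964366018
[0.6534 0.2896 0.1959]
```

View pics/w1c.png

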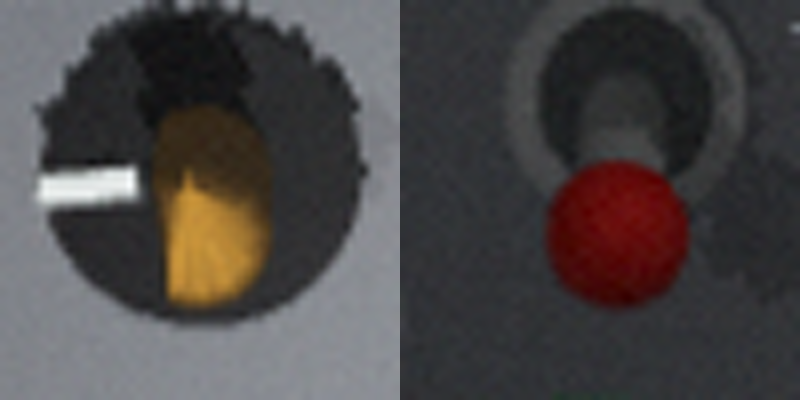

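Run:
```python
from h import *
np.set_printoptions(precision=4,suppress=True)
c=eyes.calibration('wrist')
p=onz(c,[(265.1,200.1)],.05)[0]; q=onz(c,[(264,208.4)],.0755)[0]; print(p,q,onz(c,[(265.1,202.1)],.055))
d=np.diff(onz(c,[(257.25,202.75),(244.75,203.75)],.055),axis=0)[0]; print(np.degrees(np.arctan2(d[1],d[0])))
s=np.array([p,q]).mean(0)[:2]
for a in(241.5,242.5):
  y=np.array([np.cos(np.radians(a)),np.sin(np.radians(a))]); print('pivot',s+.105*y,'ball',s+.0911*y)
print('ball',onz(c,[(240+218/8,50+233/8)],.081))
```

```text
[0.6604 0.2895 0.05  ] [0.6607 0.2894 0.0755] [[0.6605 0.2899 0.055 ]]
-22.13263447211404
pivot [0.6104 0.1972] ball [0.6171 0.2094]
pivot [0.6121 0.1963] ball [0.6185 0.2087]
ball [[0.6165 0.2085 0.081 ]]
```

```bash
python3 -m pendant '[[-0.066,-0.166,0,0,0,0,1],[-0.066,-0.166,0,0,0,0,1],[-0.066,-0.166,-0.32,0,0,0,1],[-0.066,-0.166,-0.32,0,0,0,1],[-0.066,-0.166,-0.32,0,0,0,1],[-0.066,-0.166,-0.32,0,0,0,1],[-0.066,-0.166,-0.32,0,0,0,1],[-0.066,-0.166,-0.32,0,0,0,1]]'
```

```text
t: 3.2
position: [0.6381, 0.2417, 0.1087]
tool_rot: [-1.644, 2.671, -0.001]
ft_force: [0.1, 0.3, 0.3]
grip_width: -0.005
grasp_force: 0.0
```

```bash
python3 -m pendant '[[-0.015,-0.006,-0.06,0,0,0,1],[-0.015,-0.006,-0.13,0,0,0,1],[-0.015,-0.006,-0.13,0,0,0,1],[-0.015,-0.006,-0.13,0,0,0,1],[-0.015,-0.006,-0.13,0,0,0,1]]'
```

```text
t: 3.62
position: [0.633, 0.2396, 0.0686]
tool_rot: [-1.645, 2.673, -0.001]
ft_force: [-0.2, 0.4, -1.4]
grip_width: -0.001
grasp_force: 0.0
```

```bash
python3 -m pendant '[[-0.018,-0.034,0,0,0,0,1],[-0.036,-0.068,0,0,0,0,1],[-0.05,-0.095,0,0,0,0,1],[-0.06,-0.113,0,0,0,0,1],[-0.068,-0.126,0,0,0,0,1],[-0.073,-0.137,0,0,0,0,1],[-0.073,-0.137,0,0,0,0,1],[-0.073,-0.137,0,0,0,0,1]]'
```

```text
t: 4.28
position: [0.6119, 0.2005, 0.0679]
tool_rot: [-1.645, 2.669, 0.003]
ft_force: [3.8, 9.7, 1.4]
grip_width: 0.001
grasp_force: 5.2
```

```bash
python3 -m pendant '[[0.04,0.08,0,0,0,0,1],[0.05,0.1,0,0,0,0,1],[0.05,0.1,0.4,0,0,0,1],[0.05,0.1,0.4,0,0,0,1],[0.05,0.1,0.4,0,0,0,1],[0.05,0.1,0.4,0,0,0,1],[0.05,0.1,0.4,0,0,0,1],[0.05,0.1,0.4,0,0,0,1]]'
python3 - <<'E'
from h import *
im,c=snap('wrist','w2'); im=im.astype(int); m=((im[...,0]>100)&(im[...,1]<70)&(im[...,2]<70)).astype(np.uint8)
k,l,st,ce=cv2.connectedComponentsWithStats(m)
for i in range(1,k):
    if st[i,4]>15: print(st[i],ce[i],onz(c,[ce[i]],.081))
E
```

```text
t: 4.95
position: [0.6246, 0.2278, 0.1862]
tool_rot: [-1.647, 2.675, -0.0]
ft_force: [0.1, -0.7, -0.1]
grip_width: 0.003
grasp_force: 0.0
[278 114   5   4  18] [279.83333333 115.5       ] [[0.59194955 0.17227774 0.081     ]]
[271 132  12  15 108] [277.14814815 138.24074074] [[0.60026142 0.18485111 0.081     ]]
```

Toggle is off: the ball has moved 29 mm to the red-mark side. Next is the knob.

```bash
python3 -m pendant '[[0,0,0.3,0,0,0.194,-1],[0,0,0.3,0,0,0.194,-1],[-0.2,-1,0.3,0,0,0.194,-1],[-0.2,-1,0.3,0,0,0.194,-1],[-0.2,-1,0.3,0,0,0.194,-1],[-0.2,-1,0.3,0,0,0.194,-1],[-0.2,-1,0.3,0,0,0.194,-1],[-0.2,-1,0.3,0,0,0.194,-1],[-0.2,-1,0.3,0,0,0.194,-1],[-0.2,-1,0.3,0,0,0.194,-1],[-0.2,-1,0.3,0,0,0.194,-1],[-0.2,-1,0.3,0,0,0.194,-1]]'; python3 -m pendant '[[-0.09,-0.45,0,0,0,0,-1],[-0.09,-0.45,0,0,0,0,-1],[-0.09,-0.45,-0.28,0,0,0,-1],[-0.09,-0.45,-0.28,0,0,0,-1],[-0.09,-0.45,-0.28,0,0,0,-1],[-0.09,-0.45,-0.28,0,0,0,-1],[-0.09,-0.45,-0.28,0,0,0,-1],[-0.09,-0.45,-0.28,0,0,0,-1]]';python3 -c "
from h import *
snap('wrist','w3');print(telemetry.observe()['position'])"
```

```text
t: 6.0
position: [0.564, -0.0734, 0.275]
tool_rot: [2.879, -1.257, -0.004]
ft_force: [0.4, 0.5, -1.3]
grip_width: 1.003
grasp_force: 0.0
t: 6.67
position: [0.5387, -0.2059, 0.1932]
tool_rot: [-2.881, 1.251, -0.001]
ft_force: [0.9, -0.1, 0.2]
grip_width: 0.997
grasp_force: 0.0
[ 0.53893113 -0.20598902  0.19357872]
```

View pics/w3.png

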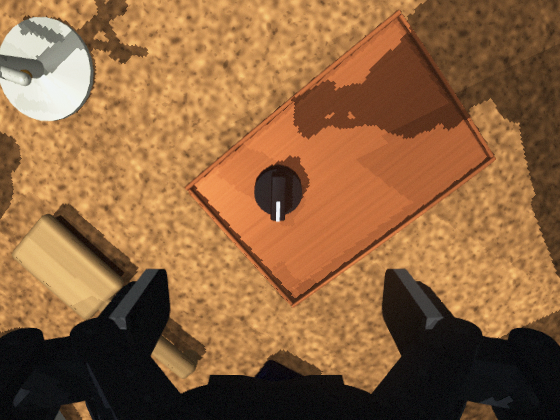

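The knob is at (278,190). Its pointer (278,212) points towards the bottom of the image, along −tool x. Next I'll measure its centre and yaw.

Run:
```python
from h import *
np.set_printoptions(precision=4,suppress=True)
c=eyes.calibration('wrist'); im=cv2.imread('pics/w3.png').astype(int)
x0,y0=245,155; s=im[y0:y0+80,x0:x0+70]
w=(s.min(2)>120).astype(np.uint8); pw=np.argwhere(w)[:,::-1]+[x0,y0]
W=onz(c,pw,.046)[:,:2]; v=np.linalg.svd(W-W.mean(0))[2][0]; a=np.degrees(np.arctan2(v[1],v[0]))%180
print('line',W.mean(0),a,pw.min(0),pw.max(0))
m=((s.max(2)<50)|(w>0)).astype(np.uint8); cn=max(cv2.findContours(m,0,1)[0],key=cv2.contourArea)
pts=cn.reshape(-1,2)+[x0,y0]
print('bbox',pts.min(0),pts.max(0))
R=np.array(c['pose'])
# skirt circle fit at z=.024, robust (r=22mm known)
P=onz(c,pts,.024)[:,:2]
from scipy.optimize import least_squares
f=least_squares(lambda q:np.linalg.norm(P-q,axis=1)-.022,P.mean(0),loss='soft_l1',f_scale=.0005); print('centre',f.x,'res',np.abs(f.fun).mean())
t=telemetry.observe();print(t['position'])
for yaw in (a,): 
  print('line centre minus offset 10mm:',W.mean(0)-.0095*np.array([np.cos(np.radians(a)),np.sin(np.radians(a))]))
from scipy.spatial.transform import Rotation as Ro
M=Ro.from_rotvec(t['tool_rot']).as_matrix(); print('tool y yaw',np.degrees(np.arctan2(M[1,1],M[0,1])),'x',np.degrees(np.arctan2(M[1,0],M[0,0])))
```

```text
line [ 0.5263 -0.1964] 132.9391766302486 [276 201] [279 221]
bbox [256 165] [299 221]
centre [ 0.5337 -0.2094] res 0.00598911716273656
[ 0.5389 -0.206   0.1936]
line centre minus offset 10mm: [ 0.5328 -0.2034]
tool y yaw -136.89692183152334 x -46.89701987626287
```

Run:
```python
from h import *
np.set_printoptions(precision=4,suppress=True)
c=eyes.calibration('wrist'); im=cv2.imread('pics/w3.png')
print(onz(c,[(278,190)],.024),onz(c,[(278,190.5)],.02), 'line ends',onz(c,[(277.5,200.5),(277.5,221.5)],.046))
r=im[:,:,2]; print(r[185,248:262],r[185,294:308],r[158:172,278],r[210:225,268],r[205:225,288])
```

```text
[[ 0.5348 -0.2062  0.024 ]] [[ 0.5339 -0.2052  0.02  ]] line ends [[ 0.5326 -0.203   0.046 ]
 [ 0.5202 -0.1898  0.046 ]]
[214 213 210 209 212 211 183  67  49  54  49  48  44  51] [ 53  53  54  55  55  53  49  77  96 106 111 109 110 110] [225 225 174 113 110  98  68  43  34  36  40  37  40  37] [ 53  54  56  86 189 215 219 222 222 223 222 224 221 218 217] [ 42  41  43  44  44  51  55  54 101 173 190 184 186 190 193 192 191 191
 192 196]
```

```bash
python3 -m pendant '[[-0.015,0.002,-0.14,0,0,0,-1],[-0.015,0.002,-0.28,0,0,0,-1],[-0.015,0.002,-0.4,0,0,0,-1],[-0.015,0.002,-0.45,0,0,0,-1],[-0.015,0.002,-0.45,0,0,0,-1],[-0.015,0.002,-0.45,0,0,0,-1],[-0.015,0.002,-0.45,0,0,0,-1]]'; python3 -c "
from h import *
s=telemetry.observe();print(s['position'],s['tool_rot'])"
```

```text
t: 7.3
position: [0.535, -0.2065, 0.0595]
tool_rot: [-2.882, 1.25, -0.005]
ft_force: [0.3, -0.4, -0.2]
grip_width: 1.002
grasp_force: 0.0
[ 0.53502945 -0.20646409  0.05946438] [-2.88180586  1.25019995 -0.00522112]
```

```bash
python3 -m pendant '[[-0.002,0.004,-0.06,0,0,0,-1],[-0.002,0.004,-0.11,0,0,0,-1],[-0.002,0.004,-0.11,0,0,0,-1],[-0.002,0.004,-0.11,0,0,0,0.5],[-0.002,0.004,-0.11,0,0,0,1],[-0.002,0.004,-0.11,0,0,0,1],[-0.002,0.004,-0.11,0,0,0,1],[-0.002,0.004,-0.11,0,0,0,1],[-0.002,0.004,-0.11,0,0,0,1],[-0.002,0.004,-0.11,0,0,0,1],[-0.002,0.004,-0.11,0,0,0,1],[-0.002,0.004,-0.11,0,0,0,1],[-0.002,0.004,-0.11,0,0,0,1]]' 70
```

```text
t: 8.38
position: [0.5329, -0.2054, 0.0249]
tool_rot: [-2.882, 1.251, -0.001]
ft_force: [-1.9, 1.4, 5.9]
grip_width: 0.127
grasp_force: 68.3
```

```bash
python3 -m pendant '[[0,0,0.1,0,0,0,1],[0,0,0.2,0,0,0,1],[0,0,0.35,0,0,0,1],[0,0,0.5,0,0,0,1],[0,0,0.65,0,0,0,1],[0,0,0.8,0,0,0,1],[0,0,0.9,0,0,0,1],[0,0,0.9,0,0,0,1],[0,0,0.9,0,0,0,1]]';python3 -c "
from h import *
im,c=snap('wrist','w4')
cv2.imwrite('pics/w4c.png',cv2.resize(im[180:360,180:380,::-1],(800,600)[:1]+(600,)))"
```

```text
t: 9.13
position: [0.5337, -0.2058, 0.2971]
tool_rot: [-2.881, 1.251, -0.008]
ft_force: [0.3, 0.6, -1.0]
grip_width: 0.126
grasp_force: 68.4
```

View pics/w4c.png

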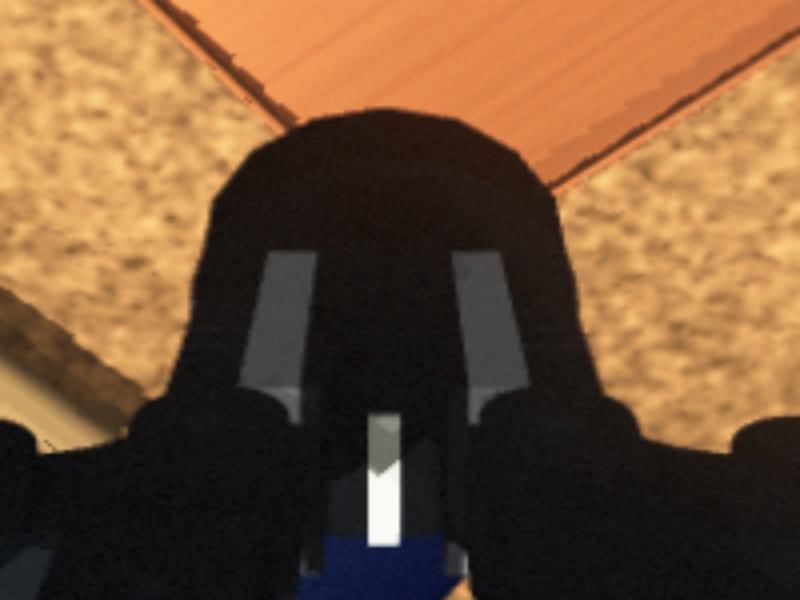

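Run:
```python
from h import *
from scipy.spatial.transform import Rotation as Ro
np.set_printoptions(precision=4,suppress=True)
c=eyes.calibration('wrist'); t=telemetry.observe(); p=np.array(t['position']); M=Ro.from_rotvec(t['tool_rot']).as_matrix()
tf=lambda uv,h:(M.T@(onz(c,[uv],p[2]+h)[0]-p))*1000
print('cam in tool',M.T@(np.array(c['pose'])[:3,3]-p))
print('line end (expect c-19)',tf((276,343.8),.021),'start',tf((276,303.9),.021))
print('skirt bottom edge (c+22)',tf((276.5,213),-.0209))
print('skirt top sides',tf((180+212/4,180+200/3.333),-.0209),tf((180+556/4,180+200/3.333),-.0209))
```

```text
cam in tool [ 0.0692  0.0011 -0.1439]
line end (expect c-19) [-21.3427   1.3301 -21.0318] start [ -3.3379   1.3111 -21.0059]
skirt bottom edge (c+22) [20.2172  1.581  20.9278]
skirt top sides [  6.6498 -19.3249  20.9256] [ 6.6853 22.0429 20.8914]
```

```bash
python3 -m pendant '[[0.3,0.95,0,0,0,-0.2,1],[0.3,0.95,0,0,0,-0.2,1],[0.3,0.95,0,0,0,-0.2,1],[0.3,0.95,0,0,0,-0.2,1],[0.3,0.95,0,0,0,-0.2,1],[0.3,0.95,0,0,0,-0.2,1],[0.3,0.95,0,0,0,-0.2,1],[0.3,0.95,0,0,0,-0.2,1],[0.3,0.95,0,0,0,-0.2,1],[0.3,0.95,0,0,0,-0.2,1],[0.3,0.95,0,0,0,-0.2,1]]'; python3 -m pendant '[[0.3,0.63,0,0,0,-0.23,1],[0.3,0.63,0,0,0,-0.23,1],[0.3,0.63,0,0,0,-0.23,1],[0.3,0.63,0,0,0,-0.23,1],[0.3,0.63,0,0,0,-0.23,1],[0.3,0.63,0,0,0,-0.23,1],[0.3,0.63,0,0,0,-0.23,1],[0.3,0.63,-0.1,0,0,-0.23,1],[0.3,0.63,-0.2,0,0,-0.23,1],[0.3,0.63,-0.3,0,0,-0.23,1],[0.3,0.63,-0.4,0,0,-0.23,1],[0.3,0.63,-0.5,0,0,-0.23,1],[0.3,0.63,-0.55,0,0,-0.23,1],[0.3,0.63,-0.55,0,0,-0.23,1],[0.3,0.63,-0.55,0,0,-0.23,1]]';python3 - <<'E'
from h import *
from scipy.spatial.transform import Rotation as Ro
im,c=snap('wrist','w5'); t=telemetry.observe();M=Ro.from_rotvec(t['tool_rot']).as_matrix()
print(t['position'],np.degrees(np.arctan2(M[1,1],M[0,1])),M[:,2],proj(c,[[.6605,.2895,.078]]))
E
```

```text
t: 10.1
position: [0.622, 0.0805, 0.2916]
tool_rot: [1.586, -2.707, -0.002]
ft_force: [-0.4, 0.0, -1.3]
grip_width: 0.125
grasp_force: 68.4
t: 11.35
position: [0.7114, 0.2682, 0.127]
tool_rot: [-0.591, -3.082, 0.004]
ft_force: [-0.4, 0.2, -1.1]
grip_width: 0.115
grasp_force: 68.4
[0.71239897 0.26860068 0.12886528] 68.28583808906116 [-1.22675011e-03 -5.46549917e-04 -9.99999098e-01] [[278.80607959 138.09911644]]
```

View pics/w5.png

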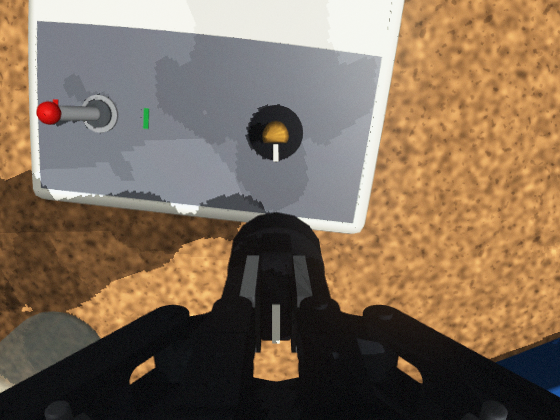

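The view shows the toggle off, with its ball at (48,113). The spindle is at (275,131) and its tick (276,153) points straight down the image, parallel to the knob pointer (276,325). Next I'll work out the offset and the small yaw error.

Run:
```python
from h import *
from scipy.spatial.transform import Rotation as Ro
np.set_printoptions(precision=2,suppress=True)
c=eyes.calibration('wrist'); t=telemetry.observe(); p=np.array(t['position']); M=Ro.from_rotvec(t['tool_rot']).as_matrix()
im=cv2.imread('pics/w5.png').astype(int);b,g,r=im[...,0],im[...,1],im[...,2]
T=lambda uv,z:((onz(c,uv,z)-p)@M)*1000
def pts(m,x0,x1,y0,y1): return np.argwhere(m[y0:y1,x0:x1])[:,::-1]+[x0,y0]
tick=pts(im.min(2)>140,268,285,142,165); W=T(tick,.055)[:,:2]; v=np.linalg.svd(W-W.mean(0))[2][0]
print('tick',W.mean(0),'ang rel -x',np.degrees(np.arctan2(-v[1]*np.sign(-v[0])*-1,-v[0]*np.sign(-v[0]))) , tick.min(0),tick.max(0))
gold=pts((r>90)&(r-b>40),255,297,112,145); mn,mx=gold.min(0),gold.max(0)+1; print('gold px',mn,mx)
print('sides',T([(mn[0],131),(mx[0],131)],.0755)[:,:2],'top/bottom',T([(275.5,mn[1]),(275.5,mx[1])],.0755)[:,:2])
line=pts(im.min(2)>100,270,284,295,345); print('line px',line.min(0),line.max(0)+1,'mean col',line[:,0].mean()); L=T(line,p[2]+.021)[:,:2];u=np.linalg.svd(L-L.mean(0))[2][0]
print('line',L.mean(0),L.min(0),u,v)
# skirt & collar
dk=pts(im.max(2)<62,225,330,205,222); print('skirt top row',dk[:,1].min(), T([(276.5,213)],p[2]-.0209))
cv2.imwrite('pics/w5c.png',np.hstack([cv2.resize(im[100:165,240:310].astype(np.uint8),(400,371),interpolation=cv2.INTER_CUBIC)]))
```

```text
tick [44.09 -0.77] ang rel -x 1.7458065985816025 [273 144] [278 161]
gold px [264 123] [289 143]
sides [[58.35 -6.73]
 [58.36  6.53]] top/bottom [[62.52 -0.63]
 [52.02 -0.63]]
line px [272 305] [283 344] mean col 275.5664556962025
line [-9.91 -0.51] [-18.52  -1.92] [-1.    0.01] [-1.    0.03]
skirt top row 205 [[22.67 -0.12 20.92]]
```

View pics/w5c.png

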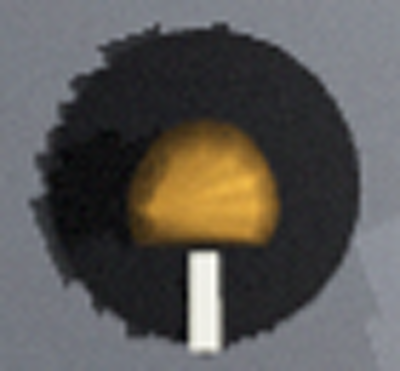

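```bash
python3 -m pendant '[[-0.08,0.033,0,0,0,0,1],[-0.14,0.057,0,0,0,0,1],[-0.17,0.069,0,0,0,0,1],[-0.17,0.069,0,0,0,0,1],[-0.17,0.069,0,0,0,0,1],[-0.17,0.069,0,0,0,0,1]]';python3 - <<'E'
from h import *
for i in range(3):
    im,c=snap('wrist',f'w6{i}'); t=telemetry.observe();print(t['position'],t['tool_rot'],np.array(c['pose'])[:3,3])
E
```

```text
t: 11.9
position: [0.6628, 0.2893, 0.1301]
tool_rot: [0.592, 3.084, 0.001]
ft_force: [-0.5, -0.2, -0.2]
grip_width: 0.125
grasp_force: 68.4
[0.66277147 0.28909064 0.12966171] [5.93022379e-01 3.08405572e+00 5.32136461e-04] [0.5956875  0.31541342 0.27377451]
[0.66266355 0.28900878 0.12937735] [5.93419036e-01 3.08439579e+00 2.27018024e-04] [0.59574615 0.31527366 0.27342109]
[0.66252701 0.28895456 0.12917403] [ 5.93564563e-01  3.08468749e+00 -1.89384791e-05] [0.59569879 0.31519743 0.27314849]
```

```bash
python3 -m pendant '[[-0.003,0,-0.03,0,0,0,1],[-0.003,0,-0.06,0,0,0,1],[-0.003,0,-0.08,0,0,0,1],[-0.003,0,-0.08,0,0,0,1],[-0.003,0,-0.08,0,0,0,1]]'; python3 -m pendant '[[0,0,-0.01,0,0,0,1],[0,0,-0.02,0,0,0,1],[0,0,-0.03,0,0,0,1],[0,0,-0.03,0,0,0,1]]'
```

```text
t: 12.47
position: [0.6603, 0.2891, 0.1042]
tool_rot: [-0.592, -3.084, 0.002]
ft_force: [-0.6, -0.2, 0.1]
grip_width: 0.124
grasp_force: 68.4
t: 12.8
position: [0.6605, 0.2892, 0.0956]
tool_rot: [-0.592, -3.085, 0.001]
ft_force: [-0.7, -1.1, -0.7]
grip_width: 0.125
grasp_force: 68.6
```

```bash
python3 -m pendant '[[0,0,-0.005,0,0,0,1],[0,0,-0.01,0,0,0,1],[0,0,-0.015,0,0,0,1],[0,0,-0.015,0,0,0,1]]'; python3 -m pendant '[[0,0,-0.005,0,0,0,1],[0,0,-0.01,0,0,0,1],[0,0,-0.015,0,0,0,1],[0,0,-0.015,0,0,0,1]]'
```

```text
t: 13.13
position: [0.6607, 0.2892, 0.0915]
tool_rot: [-0.593, -3.085, 0.001]
ft_force: [0.3, -2.2, -0.3]
grip_width: 0.124
grasp_force: 68.5
t: 13.47
position: [0.6607, 0.2892, 0.087]
tool_rot: [-0.593, -3.085, 0.001]
ft_force: [0.1, -2.0, -0.8]
grip_width: 0.125
grasp_force: 68.6
```

The bore is engaged, with no axial force at 12 mm depth. I'll keep pressing.

```bash
python3 -m pendant '[[0,0,-0.006,0,0,0,1],[0,0,-0.013,0,0,0,1],[0,0,-0.02,0,0,0,1],[0,0,-0.02,0,0,0,1],[0,0,-0.02,0,0,0,1]]'; python3 -m pendant '[[0,0,-0.004,0,0,0,1],[0,0,-0.008,0,0,0,1],[0,0,-0.012,0,0,0,1],[0,0,-0.012,0,0,0,1],[0,0,-0.012,0,0,0,1]]'
```

```text
t: 13.88
position: [0.6609, 0.2893, 0.0814]
tool_rot: [0.593, 3.085, -0.0]
ft_force: [0.2, -3.3, 4.2]
grip_width: 0.122
grasp_force: 68.9
t: 14.3
position: [0.6609, 0.2893, 0.0781]
tool_rot: [0.593, 3.085, -0.0]
ft_force: [-0.0, -4.2, 6.9]
grip_width: 0.123
grasp_force: 69.5
```

```bash
python3 -m pendant '[[0,0,-0.004,0,0,0,1],[0,0,-0.008,0,0,0,1],[0,0,-0.01,0,0,0,1],[0,0,-0.01,0,0,0,1],[0,0,-0.01,0,0,0,1],[0,0,-0.01,0,0,0,1],[0,0,-0.01,0,0,0,1],[0,0,-0.01,0,0,0,1]]'
python3 - <<'E'
from h import *
snap('wrist','w7')
F=[]
for i in range(5): eyes.snapshot('top'); s=telemetry.observe(); F.append(np.r_[s['ft_force'],s['position'][2]])
print(np.round(F,4))
E
```

```text
t: 14.97
position: [0.6609, 0.2893, 0.0756]
tool_rot: [0.593, 3.084, 0.0]
ft_force: [-2.0, -4.2, 9.3]
grip_width: 0.123
grasp_force: 69.8
[[-1.4368 -4.5653  9.825   0.0756]
 [-1.5849 -5.0177  9.6637  0.0756]
 [-0.1302 -4.5423  9.5243  0.0756]
 [-1.1836 -4.6718  9.5025  0.0756]
 [-1.0041 -4.9055  9.3077  0.0756]]
```

View pics/w7.png

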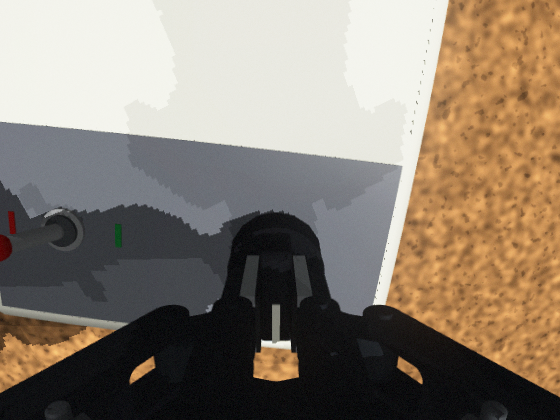

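The knob is on: skirt top at row 213 and pointer at rows 305–344, both unchanged, so it hasn't slipped in the grip. The toggle ball, at (3,247), is on the red side. The force of about 9.5 N puts the spindle about 6.5 mm down, so I'm handing in.

```bash
python3 -c "
from workcell import job
print(job.finish_job())"
```

```text
the job is handed in; nothing more can be done
None
```

I flipped the fan's toggle off, fitted the knob on the D spindle, and handed the job in with the gripper still pressing it about 6.5 mm into the 8 mm spring travel (judged from about 9.5 N of push); no verdict came back.

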